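Load the sample cards under the spring flap of the card dock

ROBOT

A 6-joint arm with a two-finger parallel gripper is mounted at the origin on a cart in front of the work surface, level with it; the furniture and walls round the work are solid. World frame = base frame: x ahead of the robot, y to its left, z up, the work surface at z = 0. Lengths are in m, angles in degrees, forces in N, time in s.
With the tool pointing down it reaches from about 0.4 to 0.825 m from the base axis. Payload 7 kg.
Tool frame: the origin (TCP) lies on the centre line of the jaws, within the pads' length; the fingertips stand 17 mm ahead of it and the grasp point (between the pads) lies 2 mm behind it; y points along the fingers, z is the direction in which the jaws open and shut, and the axes are right-handed (so a half turn about y gives the same grasp; the last joint's range is limited). The gripper opens to 88 mm and grips with 3 to 60 N. Pads are 19 mm wide; open, the fingers measure 130 mm over their backs; the gripper's body (78 mm by 193 mm) begins 47 mm behind the grasp point.
Start: joints at [-49.383, 20.546, 0.682, 0, -70.136, -16.507], TCP at [0.276, -0.616, 0.244] pointing down, gripper open.
Joint ranges: [-176.03, 176.03], [-82.01, 121.73], [-58.28, 71.71], [-173.87, 95.51], [-174.79, -0.11], [-173.66, 173.66]. Speed limits (degrees/s): [136.94, 136.94, 172.46, 180, 180, 180].

INTERFACE

Orientations are given as [roll, pitch, yaw] about the fixed x, y, z axes, in that order (R = Rz(yaw) Ry(pitch) Rx(roll)).
In Python, from plant import r, capture, camera_info gives the robot as it stands. The module is installed in compiled form; this text tells all that it offers.
- The arm moves only by the tool apply_moves, never from a script. Its argument "deltas" is a list of rows, each an object of numbers: "tx", "ty", "tz": the shift along the tool's x, y, z in m; "turn": the turn about the tool's y in rad; "gripper": the finger opening in m, from 0 to 0.0876. A call has 1 to 5 rows; each row is the pose to reach, as a shift and turn from the pose commanded when the call began, along the tool's axes at that moment; what a row does not reach only later rows make up. A row lasts 1/10 s, in which the tool goes at most 50 mm and 8.59 degrees, less where a joint would pass 70% of its speed; a pose out of reach is approached as far as the arm can. A call with a gripper value outside its range is refused whole. The fingers move at their own pace and stop on an object; "newtons" is the grip in N (left out, the last holds). Time passes only in rows, so rows that repeat a pose let the fingers close. It gives the time, the measured TCP pose, the force and the opening at its end, in the units of the state.
- r.get_state(): the state, without advancing time (a new reading comes with each control period).
- capture(name): name is "side" or "top" or "wrist"; returns (picture, depth): 400x640x3 uint8, red, green, blue; 400x640 float32, m along the optical axis (not along the pixel's ray), 0 where there is no reading.
- camera_info(name): a dict with "K" (3x3 intrinsics, pixels), "eye" and "orientation" of the camera in the world; the wrist camera has in their place "tool_from_camera" (4x4, takes a point from camera to tool coordinates, whose origin is the TCP and whose axes are the tool frame's). Camera axes: x right, y up, looking along -z (the intrinsics and any distortion apply to the point x, -y, -z); pixel columns grow to the right and rows downward; lengths in m; the calibration is good to about 2 mm. The wrist camera is an equidistant fisheye: a pixel r from the principal point sees the ray r / f radians off the axis. A picture is of the moment at which its call begins: read the wrist's pose just before it. camera_info takes no time and is no camera call.
- r.close_job(): hands the job in, once; it reports no verdict.
The state is a dict: "time_s": time; "joints": joint angles; "qd": joint speeds; "joint_torque": joint torques, N m; "tcp_pos": TCP position; "eef_rot": TCP orientation; "contact_force": force on the tool from outside, world axes, zero at the start; "moment": the same for the moment, N m; "gripper_width": finger opening in m.
Only numpy, scipy, OpenCV 4.12 (cv2) and the standard library are available. Lean on these libraries where they do the work, as an engineer would, in place of code of your own. Each camera call takes 0.05 s, during which the arm holds its last target.

TASK

Put the stack of sample cards away in the card dock without grasping or lifting it: with one fingertip press the dock's long thumb plate down and keep it down, so that the spring-closed flap stands open, and with the other fingertip push the stack along the runway, under the flap and all the way in. Then back out and let go of the thumb plate, so that the flap shuts fully behind the cards. Leave the cup, lid and saucer beside it alone.

Things in the scene. Friction and masses are not known exactly. Their poses are not given: they have to be found in the camera images.
- dock: Light-wood card dock fixed to the worktop, base board 272 x 182 x 6 mm. Origin at worktop level under the middle of the flap's front edge; x points into the dock (pushing direction), y to the thumb plate, z up. Deck top 18 mm above the worktop, x = -155 to 100 mm, a lane 63 mm wide between rails 9 mm high. Runway: x < 0, open above. Bay: x = 0 to 100 mm, under the flap.
- gate (a point): Middle of the lane on the deck's top, at the flap's front edge: dock (0, 0, 18) mm, axes as the dock's.
- home (a point): Where the cards' origin is when they lie against the bay's back stop: dock (55, 0, 18) mm. The tooth drops behind the cards once their origin is past dock x = 49 mm.
- hinge (a point): Point on the flap's hinge pin, which runs along the dock's x from -145 to 105 mm at dock y = 42 mm, 35 mm above the worktop, on posts 39 mm high at x = -148, -20 and 107 mm.
- flap (a joint): Aluminium flap over the bay, one piece with the thumb plate, a see-saw on the hinge pin. 0 = shut (spring), up to 0.55 rad as the thumb plate goes down and the flap's free side (-y) rises. 3 mm plate, dock x = 0 to 101, y = 38 to -32 mm, underside 15 mm over the deck when shut. A finger notch in its front edge (y = +-20 mm, 24 mm deep) lets a fingertip in mid-lane follow the cards in.
- tooth (a point): Lower end of the tooth on the flap's front edge beside the notch (moves with the flap): 4 mm thick, dock x = 0 to 4 mm, y = -20 to -31.5 mm; shut, it ends 2 mm above the deck and blocks the cards. From 0.22 rad on it clears their top; 0.28 to 0.40 rad is comfortable (higher, it may meet a wide gripper's body).
- thumb_plate (a point): Middle of the thumb plate's top face (moves with the flap). 155 mm long along x (dock x = -144 to 11 mm), 64 mm wide (4 to 68 mm out from the pin), 3 mm thick; a fingertip can slide along it. Shut, it slopes up outwards by 0.09 rad, outer edge 43 mm above the worktop. Pressed until its top 50 mm out is 24 mm above the worktop, the flap is at 0.34 rad; takes 3 to 6 N.
- cards: Stack of white sample cards, one rigid block 89 x 58 x 13 mm (ends at x = +-44.5 mm), 70 to 170 g. Origin at the centre of its underside, x along its length. It lies lengthwise on the runway, its leading end 5 to 20 mm before the flap's front edge.
- cup: White tasting cup with handle, 62 x 83 x 60 mm, standing beside the dock on the side away from the thumb plate; origin under its middle. Bystander.
- loose_lid: White porcelain cup lid with knob, 66 mm across, 31 mm high, lying beside the dock on the same side as the cup; origin under its middle. Bystander.
- dish: White saucer, 100 mm across, 15 mm high, on the left; origin under its middle. Bystander.

How it is judged:
By the outcome, as a careful person would: the job done as asked, in the order asked, and still so for the second after the job is handed in, with the robot touching nothing.
It also fails if it takes over 45 s, if anything falls off the work surface, if the arm or the gripper's body presses on something with over 40 N, if the wrist force passes 120 N, or if a joint passes its speed limit or range.

## Working session

There is one attempt and no reset: what is moved stays moved. The work goes in short steps, Python scripts to look and compute and a tool call to move; the robot and the scene stay as the last step left them, time stands still between calls to the robot, and variables do not carry over. Pictures are saved under pics/ and viewed, and the job is handed in when it is done.

Besides the shell and the picture viewer there is one more tool, called after "Call:" by a JSON object that holds its "op" and its "data", one argument or row to a line. apply_moves: Moves the arm, as the interface text tells. Its arguments: {"type":"object","properties":{"deltas":{"type":"array","items":{"type":"object","properties":{"tx":{"type":"number"},"ty":{"type":"number"},"tz":{"type":"number"},"turn":{"type":"number"},"gripper":{"type":"number"}}}},"newtons":{"type":"number"}},"required":["deltas"]}

```bash
mkdir -p pics; ls
python3 - <<'E'
from plant import r, capture, camera_info
import cv2, numpy as np
s=r.get_state()
for k,v in s.items(): print(k,v)
for n in ["side","top","wrist"]:
    print(n,camera_info(n))
for n in ["side","top"]:
    p,d=capture(n); cv2.imwrite(f"pics/{n}0.png",p[:,:,::-1]); np.savez(f"{n}0.npz",p=p,d=d)
E
```

```text
pics
time_s 0.0
joints [-4.93823165e+01  2.05918216e+01  6.32970920e-01 -1.86428339e-02
 -7.01365833e+01 -1.65087204e+01]
qd [-0.0770861   0.0442934  -0.00889786 -0.1083373   0.07904025 -0.03485021]
joint_torque [-2.27573255e-04 -5.82712948e+01  2.93055761e+01  6.99759588e+00
  6.57204859e-03 -1.75033047e-04]
tcp_pos [ 0.2755145  -0.61569764  0.24261686]
eef_rot [-8.99035198e+01  1.03181545e-02  2.41026227e+01]
contact_force [0.14089659 0.28083328 0.14731419]
moment [0.04642137 0.01515115 0.00430802]
gripper_width 0.08727333233066178
side {'K': array([[443.4131072 ,   0.        , 316.84895421],
       [  0.        , 443.4131072 , 195.59914447],
       [  0.        ,   0.        ,   1.        ]]), 'eye': array([0.06553808, 0.89815882, 0.41246916]), 'orientation': array([  68.83851695,    1.63323778, -148.48813188])}
top {'K': array([[386.7834028 ,   0.        , 314.69118297],
       [  0.        , 386.7834028 , 198.6178249 ],
       [  0.        ,   0.        ,   1.        ]]), 'eye': array([0.35653021, 0.11271599, 1.0528153 ]), 'orientation': array([ 11.27811081,  -0.49430921, -88.89970298])}
wrist {'K': array([[309.70691629,   0.        , 320.91112745],
       [  0.        , 309.70691629, 199.23424194],
       [  0.        ,   0.        ,   1.        ]]), 'tool_from_camera': array([[ 1.61039272e-04, -9.63091112e-01, -2.69175565e-01,
        -7.30808206e-02],
       [ 6.85683663e-04,  2.69175611e-01, -9.63090868e-01,
        -1.41337469e-01],
       [ 9.99999752e-01, -2.94738346e-05,  7.03723686e-04,
         5.16677216e-04],
       [ 0.00000000e+00,  0.00000000e+00,  0.00000000e+00,
         1.00000000e+00]])}
```

View pics/top0.png

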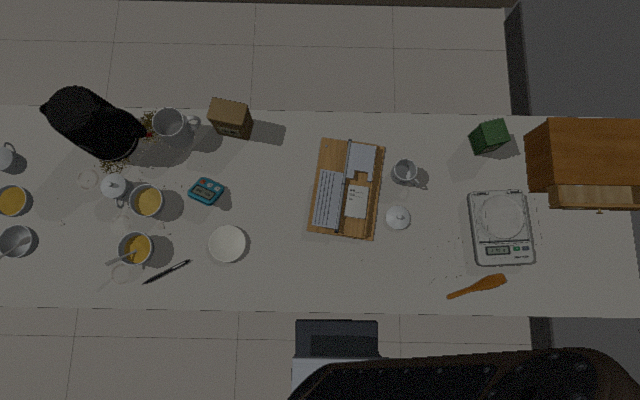

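View pics/side0.png

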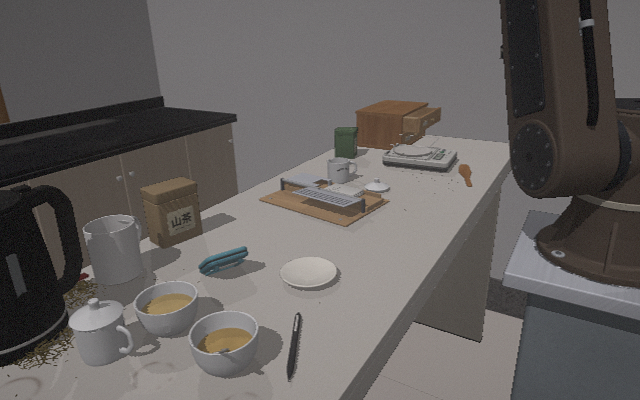

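```bash
cat > h.py <<'E'
import numpy as np, cv2
from scipy.spatial.transform import Rotation as R
from plant import r, capture, camera_info
def cam(n):
    i=camera_info(n); K=i["K"]
    if n!="wrist":
        return K, R.from_euler('xyz',i["orientation"],degrees=True).as_matrix(), np.array(i["eye"])
    s=r.get_state(); T=np.array(i["tool_from_camera"])
    Rt=R.from_euler('xyz',s["eef_rot"],degrees=True).as_matrix()
    return K, Rt@T[:3,:3], np.array(s["tcp_pos"])+Rt@T[:3,3]
def ray(c,u,v,fish=False):
    K,Rm,e=c
    x=(u-K[0,2]);y=(v-K[1,2]);f=K[0,0]
    if fish:
        rr=np.hypot(x,y); th=rr/f
        d=np.array([x/max(rr,1e-9)*np.sin(th),-y/max(rr,1e-9)*np.sin(th),-np.cos(th)])
    else: d=np.array([x/f,-y/f,-1.])
    return e,Rm@d
def onz(c,u,v,z,fish=False):
    e,d=ray(c,u,v,fish); return e+d*(z-e[2])/d[2]
def proj(c,P,fish=False):
    K,Rm,e=c; p=Rm.T@(np.asarray(P)-e); x,y,z=p[0],-p[1],-p[2]
    if fish:
        rr=np.hypot(x,y); th=np.arctan2(rr,z); return K[0,2]+K[0,0]*th*x/rr, K[1,2]+K[0,0]*th*y/rr
    return K[0,2]+K[0,0]*x/z, K[1,2]+K[0,0]*y/z
def cloud(c,d):
    K,Rm,e=c; v,u=np.mgrid[:400,:640]; x=(u-K[0,2])/K[0,0];y=(v-K[1,2])/K[0,0]
    return e+np.stack([x*d,-y*d,-d],-1)@Rm.T
E
python3 - <<'E'
from h import *
f=np.load("top0.npz");p,d=f['p'],f['d']
crop=p[125:250,295:445]; cv2.imwrite("pics/top0c.png",cv2.resize(crop,None,fx=5,fy=4.7,interpolation=cv2.INTER_CUBIC)[:,:,::-1])
c=cam("top"); P=cloud(c,d)
for u,v in [(320,140),(384,147),(374,240),(309,232),(330,200),(358,200),(360,160),(345,145),(337,230),(397,218),(405,170),(228,244),(450,130)]:
    print(u,v,d[v,u],P[v,u].round(4))
E
```

```text
320 140 1.1077793 [ 7.382e-01  9.570e-02 -6.000e-04]
384 147 1.0992546 [ 0.7193 -0.0864  0.0052]
374 240 1.0512 [ 0.4551 -0.0557  0.0013]
309 232 1.0536397 [0.4733 0.1214 0.0016]
330 200 1.0327955 [0.5558 0.0669 0.0396]
358 200 1.0447248 [ 0.5596 -0.0092  0.0286]
360 160 1.0582527 [ 0.6696 -0.014   0.0368]
345 145 1.0961874 [0.7217 0.0248 0.0083]
337 230 1.019253 [0.476  0.0474 0.0376]
397 218 1.0395211 [ 0.5131 -0.1144  0.0251]
405 170 1.0878153 [ 0.6532 -0.1447  0.004 ]
228 244 1.0382922 [0.4358 0.338  0.0088]
450 130 1.1177647 [ 0.7772 -0.2794 -0.0012]
```

View pics/top0c.png

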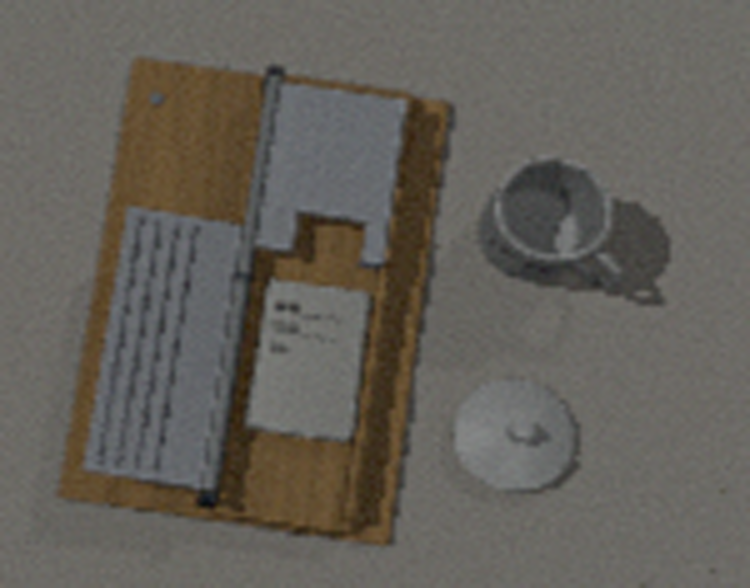

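Run:
```python
from h import *
c=cam("top")
q=lambda a,b,z: onz(c,295+a/5,125+b/4.7,z)
g=q(324,257,.036);print(g)
a=q(208,497,.039);b=q(275,72,.039);print(a,b,b-a,np.degrees(np.arctan2((b-a)[1],(b-a)[0])), np.linalg.norm(b-a))
yaw=np.arctan2((b-a)[1],(b-a)[0]); ex=np.array([np.cos(yaw),np.sin(yaw)]);ey=np.array([-ex[1],ex[0]])
t=g[:2]-.07*ex+.03*ey; s=r.get_state()
Rt=R.from_euler('xyz',s["eef_rot"],degrees=True).as_matrix()
print("delta",Rt.T@(np.array([*t,.2])-s["tcp_pos"]), "turn",np.radians(s["eef_rot"][2])-yaw)
```

```text
[ 0.61432262 -0.01337931  0.036     ]
[0.47389092 0.04857573 0.039     ] [0.72480538 0.0136385  0.039     ] [ 0.25091446 -0.03493723  0.        ] -7.926875979296232 0.2533351076621109
delta [0.51180193 0.04334062 0.47399957] turn 0.5590129595037906
```

Call:
{"op": "apply_moves", "data": {
  "deltas": [
    {"tx": 0.036,"tz": 0.034,"ty": 0.003,"turn": 0.12},
    {"tx": 0.072,"tz": 0.068,"ty": 0.006,"turn": 0.24},
    {"tx": 0.108,"tz": 0.102,"ty": 0.009,"turn": 0.36},
    {"tx": 0.144,"tz": 0.136,"ty": 0.012,"turn": 0.48},
    {"tx": 0.18,"tz": 0.17,"ty": 0.015,"turn": 0.56}
  ]
}}

```text
invalid input at $.deltas[0]: expected keys tx, ty, tz, turn, gripper
```

Call:
{"op": "apply_moves", "data": {
  "deltas": [
    {"tx": 0.036,"tz": 0.034,"ty": 0.003,"turn": 0.12,"gripper": 0.075},
    {"tx": 0.072,"tz": 0.068,"ty": 0.006,"turn": 0.24,"gripper": 0.075},
    {"tx": 0.108,"tz": 0.102,"ty": 0.009,"turn": 0.36,"gripper": 0.075},
    {"tx": 0.144,"tz": 0.136,"ty": 0.012,"turn": 0.48,"gripper": 0.075},
    {"tx": 0.18,"tz": 0.17,"ty": 0.015,"turn": 0.56,"gripper": 0.075}
  ]
}}

```text
time_s: 0.6
tcp_pos: [0.3707, -0.3855, 0.2281]
eef_rot: [-90.0, 0.0, -8.3]
contact_force: [1.6, 0.3, 0.3]
gripper_width: 0.075
```

```bash
cat >> h.py <<'E'
def delta(P,yawdeg):
    s=r.get_state(); Rt=R.from_euler('xyz',s["eef_rot"],degrees=True).as_matrix()
    return (Rt.T@(np.array(P)-s["tcp_pos"])).round(4), round(float(np.radians(s["eef_rot"][2]-yawdeg)),4), s["tcp_pos"].round(4), s["eef_rot"].round(2), s["joints"].round(1), s["gripper_width"], s["contact_force"].round(1), s["time_s"]
E
python3 -c "
from h import *
print(delta([.549,.026,.2],-7.93))"
```

```text
(array([0.1173, 0.0282, 0.4329]), -0.0059, array([ 0.3707, -0.3855,  0.2281]), array([-8.999e+01,  2.000e-02, -8.270e+00]), array([-25.1,   8. , -18.3,  -0. , -63.7, -73.2]), 0.07500935146788194, array([1.6, 0.3, 0.3]), 0.6)
```

Call:
{"op": "apply_moves", "data": {
  "deltas": [
    {"tx": 0.013,"tz": 0.048,"ty": 0.003,"turn": -0.006,"gripper": 0.075},
    {"tx": 0.026,"tz": 0.096,"ty": 0.006,"turn": -0.006,"gripper": 0.075},
    {"tx": 0.039,"tz": 0.144,"ty": 0.009,"turn": -0.006,"gripper": 0.075},
    {"tx": 0.052,"tz": 0.192,"ty": 0.012,"turn": -0.006,"gripper": 0.075},
    {"tx": 0.065,"tz": 0.24,"ty": 0.015,"turn": -0.006,"gripper": 0.075}
  ]
}}

```text
time_s: 1.1
tcp_pos: [0.4684, -0.1567, 0.2135]
eef_rot: [-90.0, -0.0, -7.6]
contact_force: [1.0, -1.3, 0.0]
gripper_width: 0.0748
```

Call:
{"op": "apply_moves", "data": {
  "deltas": [
    {"tx": 0.013,"tz": 0.048,"ty": 0.003,"turn": 0,"gripper": 0.075},
    {"tx": 0.026,"tz": 0.096,"ty": 0.006,"turn": 0,"gripper": 0.075},
    {"tx": 0.039,"tz": 0.144,"ty": 0.009,"turn": 0,"gripper": 0.075},
    {"tx": 0.052,"tz": 0.193,"ty": 0.013,"turn": 0,"gripper": 0.075},
    {"tx": 0.052,"tz": 0.193,"ty": 0.013,"turn": 0,"gripper": 0.075}
  ]
}}

```text
time_s: 1.6
tcp_pos: [0.547, 0.0301, 0.1995]
eef_rot: [-90.0, 0.0, -7.4]
contact_force: [-0.7, -0.8, 0.2]
gripper_width: 0.0751
```

Run:
```python
from h import *
print(delta([.549,.026,.2],-7.93))
s=r.get_state()
p,d=capture("wrist"); cv2.imwrite("pics/w1.png",p[:,:,::-1]); np.savez("w1.npz",p=p,d=d,pos=s["tcp_pos"],rot=s["eef_rot"])
```

```text
(array([ 0.0025, -0.0005, -0.0038]), 0.0093, array([0.547 , 0.0301, 0.1995]), array([-9.001e+01,  2.000e-02, -7.400e+00]), array([  23.6,   10.6,  -19.1,   -0. ,  -60.3, -121. ]), 0.07513336818373767, array([-0.7, -0.8,  0.2]), 1.6)
```

View pics/w1.png

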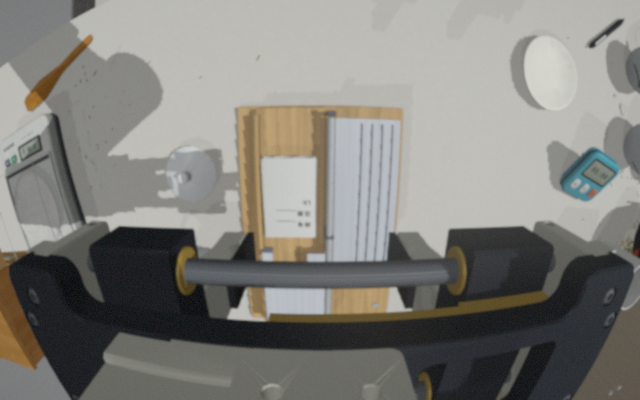

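Run:
```python
import cv2,numpy as np
p=np.load("w1.npz")['p']
c=p[95:325,220:420]; cv2.imwrite("pics/w1c.png",cv2.resize(c,None,fx=3.5,fy=2.6,interpolation=cv2.INTER_CUBIC)[:,:,::-1])
```

```text
(no output)
```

View pics/w1c.png

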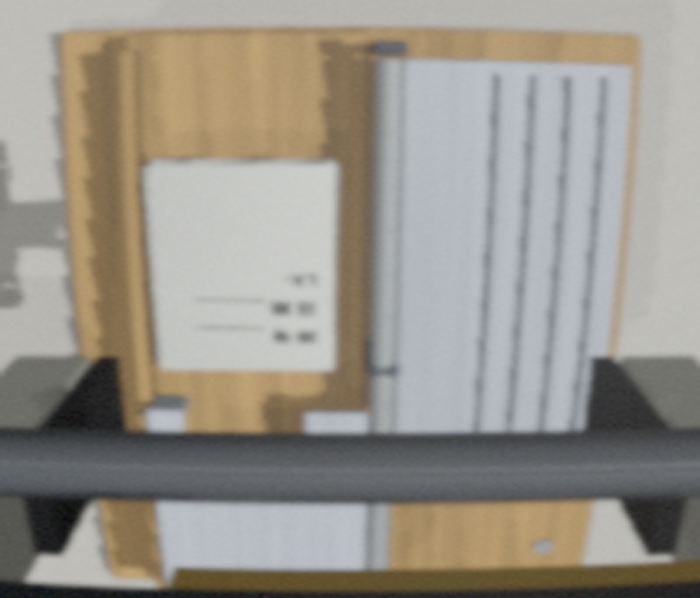

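Run:
```python
from h import *
f=np.load("w1.npz"); i=camera_info("wrist");T=i["tool_from_camera"];Rt=R.from_euler('xyz',f['rot'],degrees=True).as_matrix()
c=(i["K"],Rt@T[:3,:3],f['pos']+Rt@T[:3,3]); 
g=lambda a,b,z:onz(c,220+a/3.5,95+b/2.6,z,True)
pts=dict(cnl=(143,160,.031),cnr=(338,160,.031),cfl=(157,370,.031),cfr=(337,370,.031),tpo=(632,66,.043),bnl=(62,35,.006),bnr=(638,38,.006),fr1=(303,410,.036),fr2=(367,410,.036),pin1=(388,47,.038),pin2=(383,370,.038),fbackR=(367,568,.036),fL=(146,402,.036))
W={k:g(*v) for k,v in pts.items()}
for k,v in W.items(): print(k,v.round(4))
n=lambda a,b:(np.linalg.norm(W[a]-W[b]).round(4), np.degrees(np.arctan2(*(W[b]-W[a])[[1,0]])).round(2))
for a,b in [("cnl","cfl"),("cnr","cfr"),("cnr","cnl"),("cfr","cfl"),("bnl","bnr"),("pin1","pin2"),("fr2","fbackR"),("fL","fr2"),("tpo","fr2")]: print(a,b,n(a,b))
# depth check at some points
d=f['d']; 
for u,v in [(290,180),(370,180),(300,125),(345,200)]:
    e,rd=ray(c,u,v,True); K=i["K"]; rd_c=c[1].T@rd; print(u,v,(e+rd*d[v,u]/(-rd_c[2])).round(4))
```

```text
cnl [ 0.5076 -0.0266  0.031 ]
cnr [0.5155 0.0297 0.031 ]
cfl [ 0.5953 -0.0381  0.031 ]
cfr [0.602  0.0178 0.031 ]
tpo [0.488  0.1158 0.043 ]
bnl [ 0.4535 -0.0495  0.006 ]
bnr [0.478  0.1284 0.006 ]
fr1 [0.6167 0.0052 0.036 ]
fr2 [0.6192 0.0249 0.036 ]
pin1 [0.4739 0.0492 0.038 ]
pin2 [0.601  0.0321 0.038 ]
fbackR [0.7008 0.0148 0.036 ]
fL [ 0.6074 -0.0432  0.036 ]
cnl cfl (np.float64(0.0884), np.float64(-7.49))
cnr cfr (np.float64(0.0874), np.float64(-7.82))
cnr cnl (np.float64(0.0568), np.float64(-97.95))
cfr cfl (np.float64(0.0563), np.float64(-96.88))
bnl bnr (np.float64(0.1796), np.float64(82.15))
pin1 pin2 (np.float64(0.1282), np.float64(-7.67))
fr2 fbackR (np.float64(0.0822), np.float64(-7.09))
fL fr2 (np.float64(0.0692), np.float64(80.17))
tpo fr2 (np.float64(0.1597), np.float64(-34.69))
290 180 [ 5.358e-01 -5.000e-04  3.120e-02]
370 180 [0.544  0.0797 0.0412]
300 125 [0.482  0.0166 0.0178]
345 200 [0.5625 0.0528 0.0372]
```

```bash
cat >> h.py <<'E'
YAW=-7.8; O=np.array([.615,-.0125]); _a=np.radians(YAW); EX=np.array([np.cos(_a),np.sin(_a)]); EY=np.array([-EX[1],EX[0]])
def w(x,y,z): return np.array([*(O+x*EX+y*EY),z])
def todock(P): q=np.array(P)[:2]-O; return np.array([q@EX,q@EY,P[2]]).round(4)
E
python3 -c "
from h import *
print(w(-.128,.0486,.08),delta(w(-.128,.0486,.08),YAW))"
```

```text
[0.49478005 0.05302194 0.08      ] (array([-0.0537,  0.1196,  0.018 ]), 0.0066, array([0.5459, 0.0283, 0.1996]), array([-9.004e+01,  8.000e-02, -7.420e+00]), array([  23.5,   10.5,  -19.2,   -0. ,  -60.4, -120.9]), 0.07499588818626798, array([ 0.3, -1.5,  0.4]), 1.65)
```

Call:
{"op": "apply_moves", "data": {
  "deltas": [
    {"tx": -0.018,"ty": 0.04,"tz": 0.006,"turn": 0.006,"gripper": 0.074},
    {"tx": -0.036,"ty": 0.075,"tz": 0.012,"turn": 0.006,"gripper": 0.074},
    {"tx": -0.054,"ty": 0.105,"tz": 0.018,"turn": 0.006,"gripper": 0.074},
    {"tx": -0.054,"ty": 0.12,"tz": 0.018,"turn": 0.006,"gripper": 0.074},
    {"tx": -0.054,"ty": 0.12,"tz": 0.018,"turn": 0.006,"gripper": 0.074}
  ]
}}

```text
time_s: 2.15
tcp_pos: [0.4922, 0.0494, 0.0787]
eef_rot: [-90.1, 0.2, -8.0]
contact_force: [0.5, 0.1, 0.1]
gripper_width: 0.0739
```

Run:
```python
from h import *
s=r.get_state(); print(todock(s["tcp_pos"]),delta(w(-.128,.0486,.042),YAW))
p,d=capture("wrist"); cv2.imwrite("pics/w2.png",p[:,:,::-1])
p,d=capture("side"); cv2.imwrite("pics/s2.png",cv2.resize(p[150:240,240:420],None,fx=4.4,fy=4.4,interpolation=cv2.INTER_CUBIC)[:,:,::-1])
```

```text
[-0.13    0.0446  0.0787] (array([0.0022, 0.0367, 0.004 ]), -0.0035, array([0.4922, 0.0494, 0.0787]), array([-90.14,   0.21,  -8.  ]), array([  28.5,   14. ,  -33.7,   -0. ,  -42.6, -126.5]), 0.07385145259935065, array([0.5, 0.1, 0.1]), 2.15)
```

View pics/w2.png

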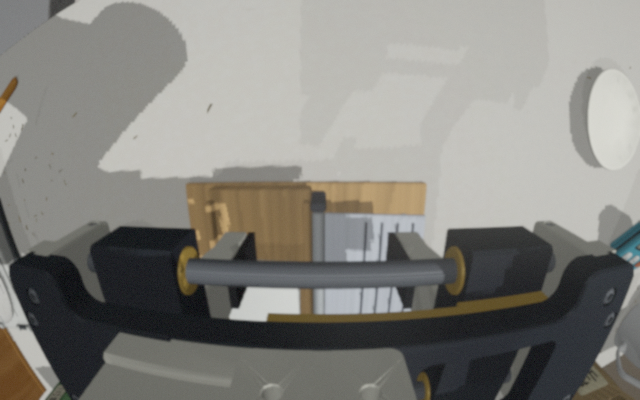

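View pics/s2.png

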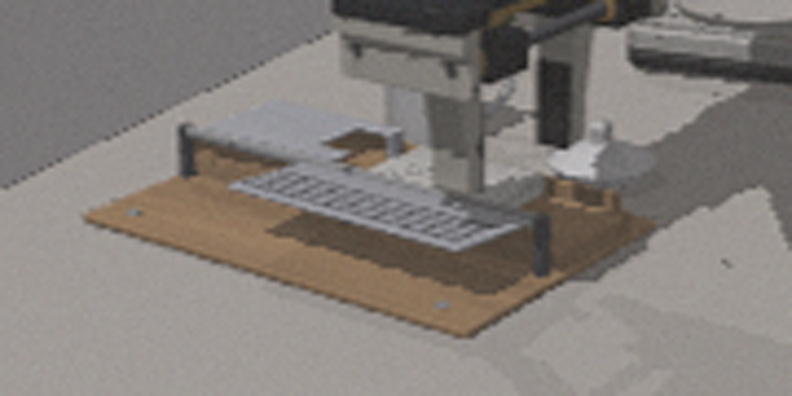

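Call:
{"op": "apply_moves", "data": {
  "deltas": [
    {"tx": 0.0,"ty": 0.008,"tz": 0.002,"turn": -0.003,"gripper": 0.074},
    {"tx": 0.001,"ty": 0.014,"tz": 0.004,"turn": -0.003,"gripper": 0.074},
    {"tx": 0.001,"ty": 0.014,"tz": 0.004,"turn": -0.003,"gripper": 0.074}
  ]
}}

```text
time_s: 2.55
tcp_pos: [0.4959, 0.0544, 0.0661]
eef_rot: [-90.0, 0.0, -7.8]
contact_force: [-1.0, -0.1, -0.4]
gripper_width: 0.0739
```

Run:
```python
from h import *
s=r.get_state(); print(todock(s["tcp_pos"]),delta(w(-.128,.0486,.042),YAW))
```

```text
[-0.1271  0.0502  0.0661] (array([-0.0009,  0.0241, -0.0016]), -0.0005, array([0.4959, 0.0544, 0.0661]), array([-9.001e+01,  3.000e-02, -7.830e+00]), array([  28.9,   15.3,  -34.1,   -0. ,  -40.6, -126.7]), 0.07386111111753485, array([-1. , -0.1, -0.4]), 2.55)
```

Call:
{"op": "apply_moves", "data": {
  "deltas": [
    {"tx": -0.001,"ty": 0.005,"tz": -0.001,"turn": 0,"gripper": 0.074},
    {"tx": -0.001,"ty": 0.01,"tz": -0.0015,"turn": 0,"gripper": 0.074},
    {"tx": -0.001,"ty": 0.014,"tz": -0.0015,"turn": 0,"gripper": 0.074},
    {"tx": -0.001,"ty": 0.018,"tz": -0.0015,"turn": 0,"gripper": 0.074},
    {"tx": -0.001,"ty": 0.018,"tz": -0.0015,"turn": 0,"gripper": 0.074}
  ]
}}

```text
time_s: 3.05
tcp_pos: [0.4948, 0.0531, 0.0482]
eef_rot: [-90.0, -0.0, -7.8]
contact_force: [-0.4, 1.3, 2.6]
gripper_width: 0.0739
```

Run:
```python
from h import *
s=r.get_state(); print(todock(s["tcp_pos"]),delta(w(-.128,.0486,.042),YAW))
```

```text
[-0.128   0.0487  0.0482] (array([-0.    ,  0.0062, -0.0001]), 0.0001, array([0.4948, 0.0531, 0.0482]), array([-9.001e+01, -1.000e-02, -7.800e+00]), array([  28.8,   16.8,  -35.2,    0. ,  -38. , -126.6]), 0.07387873678443484, array([-0.4,  1.3,  2.6]), 3.05)
```

Contact with the plate (2.6 N up). Press the remaining 6 mm.

Call:
{"op": "apply_moves", "data": {
  "deltas": [
    {"tx": 0,"ty": 0.003,"tz": 0,"turn": 0,"gripper": 0.074},
    {"tx": 0,"ty": 0.006,"tz": 0,"turn": 0,"gripper": 0.074},
    {"tx": 0,"ty": 0.006,"tz": 0,"turn": 0,"gripper": 0.074}
  ]
}}

```text
time_s: 3.35
tcp_pos: [0.4947, 0.053, 0.0424]
eef_rot: [-90.0, -0.0, -7.8]
contact_force: [0.7, -1.4, 4.3]
gripper_width: 0.0741
```

Run:
```python
from h import *
s=r.get_state(); print(todock(s["tcp_pos"]),delta(w(-.128,.0486,.042),YAW))
p,d=capture("side"); cv2.imwrite("pics/s3.png",cv2.resize(p[150:240,240:420],None,fx=4.4,fy=4.4,interpolation=cv2.INTER_CUBIC)[:,:,::-1])
p,d=capture("top"); cv2.imwrite("pics/t3.png",cv2.resize(p[125:250,295:445],None,fx=5,fy=4.7,interpolation=cv2.INTER_CUBIC)[:,:,::-1]); np.savez("t3.npz",p=p,d=d)
```

```text
[-0.1281  0.0485  0.0424] (array([0.0001, 0.0004, 0.0001]), -0.0002, array([0.4947, 0.053 , 0.0424]), array([-90.01,  -0.  ,  -7.81]), array([  28.8,   17.3,  -35.5,    0. ,  -37.1, -126.6]), 0.07412318685164904, array([ 0.7, -1.4,  4.3]), 3.35)
```

View pics/s3.png

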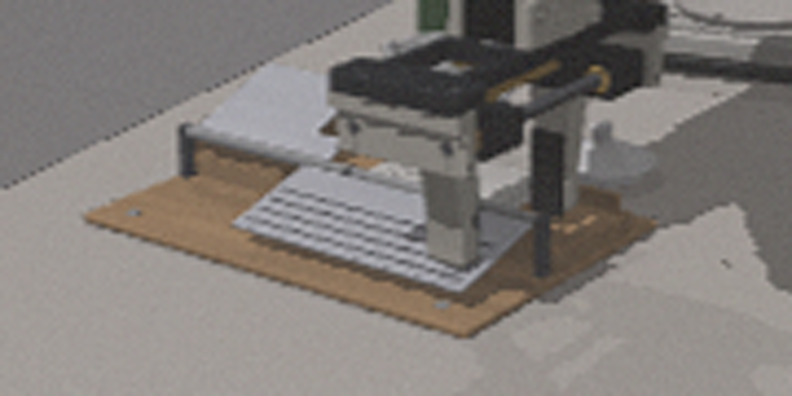

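View pics/t3.png

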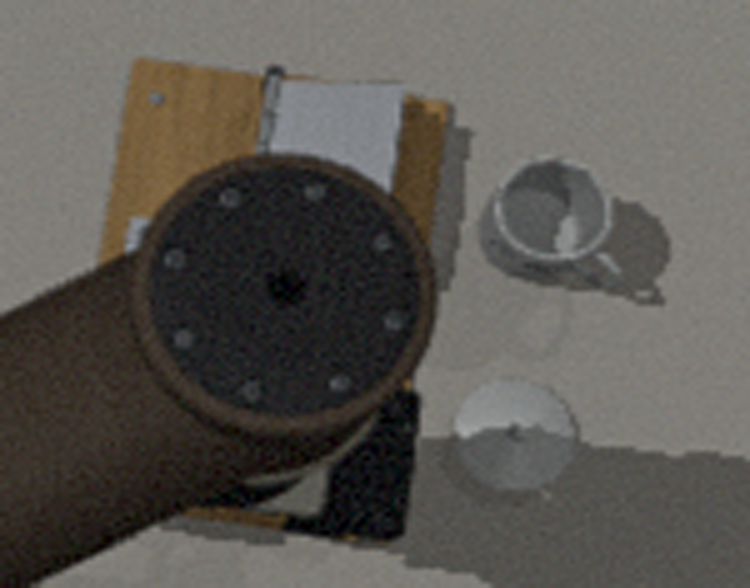

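Run:
```python
from h import *
d=np.load("t3.npz")['d']; P=cloud(cam("top"),d)
q=(P[...,:2]-O); X=q@EX; Y=q@EY; Z=P[...,2]
m=(X>.06)&(X<.095)&(Y<.03)&(Y>-.025)&(Z>.025)&(Z<.09)
print(m.sum(), np.degrees(1)*0, np.arctan(np.polyfit(Y[m],Z[m],1)[0]), np.median(Z[m]-np.polyval(np.polyfit(Y[m],Z[m],1),Y[m])))
```

```text
256 0.0 -0.34581969894009124 -3.2781956799024514e-05
```

Call:
{"op": "apply_moves", "data": {
  "deltas": [
    {"tx": 0.004,"ty": 0,"tz": 0,"turn": 0,"gripper": 0.074},
    {"tx": 0.008,"ty": 0,"tz": 0,"turn": 0,"gripper": 0.074},
    {"tx": 0.012,"ty": 0,"tz": 0,"turn": 0,"gripper": 0.074},
    {"tx": 0.016,"ty": 0,"tz": 0,"turn": 0,"gripper": 0.074},
    {"tx": 0.02,"ty": 0,"tz": 0,"turn": 0,"gripper": 0.074}
  ]
}}

```text
time_s: 3.95
tcp_pos: [0.5145, 0.0503, 0.0424]
eef_rot: [-90.0, 0.0, -7.8]
contact_force: [-3.2, 1.7, 3.9]
gripper_width: 0.0738
```

Call:
{"op": "apply_moves", "data": {
  "deltas": [
    {"tx": 0.005,"ty": 0,"tz": 0,"turn": 0,"gripper": 0.074},
    {"tx": 0.01,"ty": 0,"tz": 0,"turn": 0,"gripper": 0.074},
    {"tx": 0.015,"ty": 0,"tz": 0,"turn": 0,"gripper": 0.074},
    {"tx": 0.02,"ty": 0,"tz": 0,"turn": 0,"gripper": 0.074},
    {"tx": 0.025,"ty": 0,"tz": 0,"turn": 0,"gripper": 0.074}
  ]
}}

```text
time_s: 4.45
tcp_pos: [0.5396, 0.0469, 0.0425]
eef_rot: [-90.0, 0.0, -7.8]
contact_force: [-2.9, 1.8, 3.5]
gripper_width: 0.0735
```

Run:
```python
from h import *
s=r.get_state(); print(todock(s["tcp_pos"]),delta(w(-.083,.0486,.042),YAW))
p,d=capture("side"); cv2.imwrite("pics/s4.png",cv2.resize(p[150:240,240:420],None,fx=4.4,fy=4.4,interpolation=cv2.INTER_CUBIC)[:,:,::-1])
```

```text
[-0.0827  0.0486  0.0425] (array([-0.0003,  0.0005, -0.    ]), -0.0001, array([0.5396, 0.0469, 0.0425]), array([-90.  ,   0.  ,  -7.81]), array([  25.7,   20.7,  -29.9,   -0. ,  -39.4, -123.5]), 0.07350115226078967, array([-2.9,  1.8,  3.5]), 4.45)
```

View pics/s4.png

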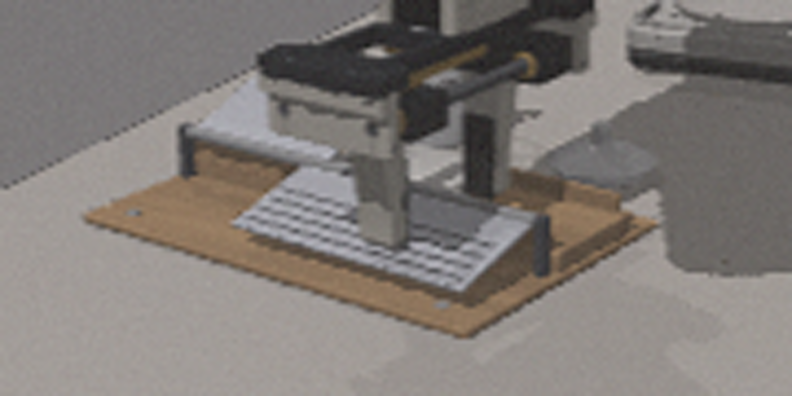

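Call:
{"op": "apply_moves", "data": {
  "deltas": [
    {"tx": 0.005,"ty": 0,"tz": 0,"turn": 0,"gripper": 0.074},
    {"tx": 0.01,"ty": 0,"tz": 0,"turn": 0,"gripper": 0.074},
    {"tx": 0.015,"ty": 0,"tz": 0,"turn": 0,"gripper": 0.074},
    {"tx": 0.02,"ty": 0,"tz": 0,"turn": 0,"gripper": 0.074},
    {"tx": 0.025,"ty": 0,"tz": 0,"turn": 0,"gripper": 0.074}
  ]
}}

```text
time_s: 5.0
tcp_pos: [0.5644, 0.0436, 0.0426]
eef_rot: [-90.0, 0.0, -7.8]
contact_force: [-3.3, 0.9, 3.2]
gripper_width: 0.0741
```

Call:
{"op": "apply_moves", "data": {
  "deltas": [
    {"tx": 0.005,"ty": 0,"tz": 0,"turn": 0,"gripper": 0.074},
    {"tx": 0.01,"ty": 0,"tz": 0,"turn": 0,"gripper": 0.074},
    {"tx": 0.015,"ty": 0,"tz": 0,"turn": 0,"gripper": 0.074},
    {"tx": 0.02,"ty": 0,"tz": 0,"turn": 0,"gripper": 0.074},
    {"tx": 0.025,"ty": 0,"tz": 0,"turn": 0,"gripper": 0.074}
  ]
}}

```text
time_s: 5.5
tcp_pos: [0.5891, 0.0402, 0.0425]
eef_rot: [-90.0, 0.0, -7.8]
contact_force: [-3.5, 0.8, 3.9]
gripper_width: 0.0743
```

Run:
```python
from h import *
s=r.get_state(); print(todock(s["tcp_pos"]),delta(w(-.033,.0486,.042),YAW))
p,d=capture("side"); cv2.imwrite("pics/s5.png",cv2.resize(p[150:240,240:420],None,fx=4.4,fy=4.4,interpolation=cv2.INTER_CUBIC)[:,:,::-1])
p,d=capture("wrist"); cv2.imwrite("pics/w5.png",p[:,:,::-1])
```

```text
[-0.0328  0.0487  0.0425] (array([-0.0002,  0.0005, -0.0001]), -0.0001, array([0.5891, 0.0402, 0.0425]), array([-9.00e+01,  1.00e-02, -7.81e+00]), array([  22.9,   24.3,  -23.6,   -0. ,  -42.2, -120.7]), 0.07425998039515755, array([-3.5,  0.8,  3.9]), 5.5)
```

View pics/s5.png

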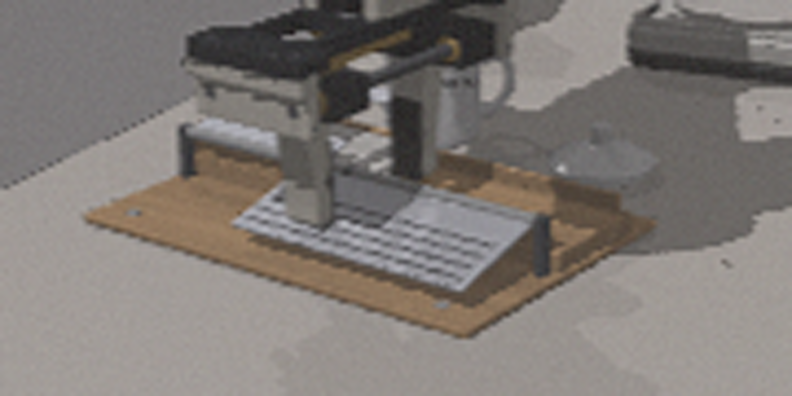

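View pics/w5.png

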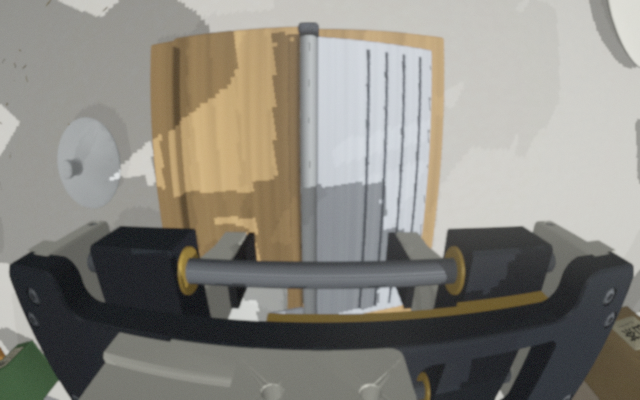

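Call:
{"op": "apply_moves", "data": {
  "deltas": [
    {"tx": 0.005,"ty": 0,"tz": 0,"turn": 0,"gripper": 0.074},
    {"tx": 0.01,"ty": 0,"tz": 0,"turn": 0,"gripper": 0.074},
    {"tx": 0.015,"ty": 0,"tz": 0,"turn": 0,"gripper": 0.074},
    {"tx": 0.02,"ty": 0,"tz": 0,"turn": 0,"gripper": 0.074},
    {"tx": 0.024,"ty": 0,"tz": 0,"turn": 0,"gripper": 0.074}
  ]
}}

```text
time_s: 6.1
tcp_pos: [0.613, 0.0369, 0.0425]
eef_rot: [-90.0, 0.0, -7.8]
contact_force: [-3.4, 1.3, 3.7]
gripper_width: 0.0743
```

Call:
{"op": "apply_moves", "data": {
  "deltas": [
    {"tx": 0.002,"ty": 0,"tz": 0,"turn": 0,"gripper": 0.074},
    {"tx": 0.004,"ty": 0,"tz": 0,"turn": 0,"gripper": 0.074},
    {"tx": 0.006,"ty": 0,"tz": 0,"turn": 0,"gripper": 0.074}
  ]
}}

```text
time_s: 6.4
tcp_pos: [0.6186, 0.0361, 0.0426]
eef_rot: [-90.0, 0.0, -7.8]
contact_force: [-3.3, 0.6, 4.4]
gripper_width: 0.074
```

Run:
```python
from h import *
s=r.get_state(); print(todock(s["tcp_pos"]),delta(w(.001,.0486,.042),YAW))
p,d=capture("side"); cv2.imwrite("pics/s6.png",cv2.resize(p[150:240,240:420],None,fx=4.4,fy=4.4,interpolation=cv2.INTER_CUBIC)[:,:,::-1])
```

```text
[-0.0031  0.0487  0.0426] (array([ 0.0041,  0.0006, -0.0001]), -0.0001, array([0.6186, 0.0361, 0.0426]), array([-90. ,   0. ,  -7.8]), array([  21.4,   26.4,  -19.7,   -0. ,  -43.9, -119.2]), 0.07401620633590307, array([-3.3,  0.6,  4.4]), 6.4)
```

View pics/s6.png

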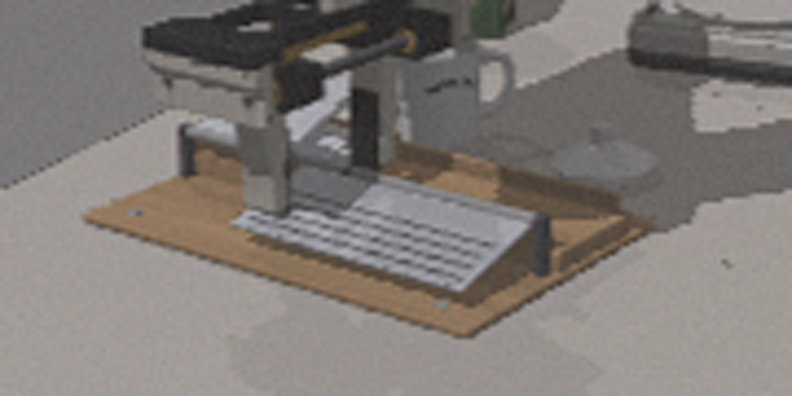

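Call:
{"op": "apply_moves", "data": {
  "deltas": [
    {"tx": 0.0015,"ty": 0,"tz": 0,"turn": 0,"gripper": 0.074},
    {"tx": 0.003,"ty": 0,"tz": 0,"turn": 0,"gripper": 0.074},
    {"tx": 0.003,"ty": 0,"tz": 0,"turn": 0,"gripper": 0.074}
  ]
}}

```text
time_s: 6.75
tcp_pos: [0.6217, 0.0358, 0.0426]
eef_rot: [-90.0, -0.0, -7.8]
contact_force: [-3.2, 0.8, 3.0]
gripper_width: 0.0737
```

Call:
{"op": "apply_moves", "data": {
  "deltas": [
    {"tx": 0.001,"ty": 0,"tz": 0,"turn": 0,"gripper": 0.074},
    {"tx": 0.002,"ty": 0,"tz": 0,"turn": 0,"gripper": 0.074}
  ]
}}

```text
time_s: 6.95
tcp_pos: [0.6222, 0.0355, 0.0424]
eef_rot: [-90.0, 0.1, -7.8]
contact_force: [-8.8, 4.0, 7.8]
gripper_width: 0.0739
```

Call:
{"op": "apply_moves", "data": {
  "deltas": [
    {"tx": -0.004,"ty": 0,"tz": 0,"turn": 0,"gripper": 0.074},
    {"tx": -0.012,"ty": 0,"tz": 0,"turn": 0,"gripper": 0.074},
    {"tx": -0.022,"ty": 0,"tz": 0,"turn": 0,"gripper": 0.074},
    {"tx": -0.032,"ty": 0,"tz": 0,"turn": 0,"gripper": 0.074},
    {"tx": -0.042,"ty": 0,"tz": 0,"turn": 0,"gripper": 0.074}
  ]
}}

```text
time_s: 7.45
tcp_pos: [0.5812, 0.0414, 0.0429]
eef_rot: [-90.0, -0.1, -7.8]
contact_force: [2.6, 0.2, 3.1]
gripper_width: 0.0745
```

Call:
{"op": "apply_moves", "data": {
  "deltas": [
    {"tx": -0.01,"ty": 0,"tz": 0,"turn": 0,"gripper": 0.074},
    {"tx": -0.02,"ty": 0,"tz": 0,"turn": 0,"gripper": 0.074},
    {"tx": -0.03,"ty": 0,"tz": 0,"turn": 0,"gripper": 0.074},
    {"tx": -0.04,"ty": 0,"tz": 0,"turn": 0,"gripper": 0.074},
    {"tx": -0.04,"ty": 0,"tz": 0,"turn": 0,"gripper": 0.074}
  ]
}}

```text
time_s: 7.95
tcp_pos: [0.5401, 0.0466, 0.0424]
eef_rot: [-90.0, 0.1, -7.8]
contact_force: [-2.0, 2.5, 3.3]
gripper_width: 0.074
```

Run:
```python
from h import *
s=r.get_state(); print(todock(s["tcp_pos"]),s["contact_force"].round(1))
p,d=capture("side"); cv2.imwrite("pics/s7.png",cv2.resize(p[150:240,240:420],None,fx=4.4,fy=4.4,interpolation=cv2.INTER_CUBIC)[:,:,::-1])
p,d=capture("wrist"); cv2.imwrite("pics/w7.png",p[:,:,::-1])
p,d=capture("top"); cv2.imwrite("pics/t7.png",cv2.resize(p[125:250,295:445],None,fx=5,fy=4.7,interpolation=cv2.INTER_CUBIC)[:,:,::-1])
```

```text
[-0.0822  0.0484  0.0424] [-2.   2.5  3.3]
```

View pics/s7.png

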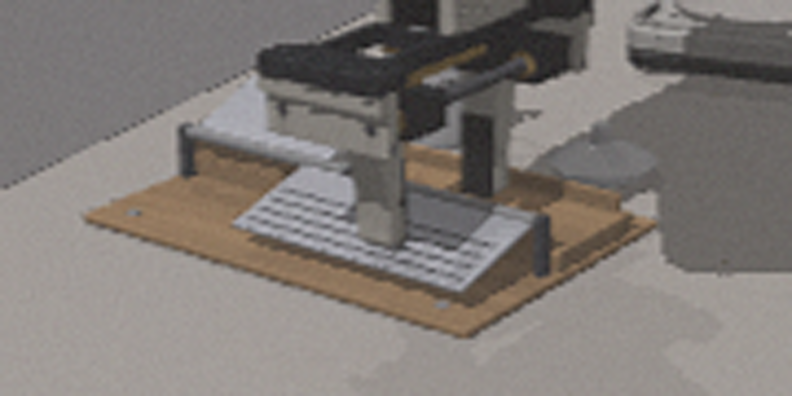

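View pics/w7.png

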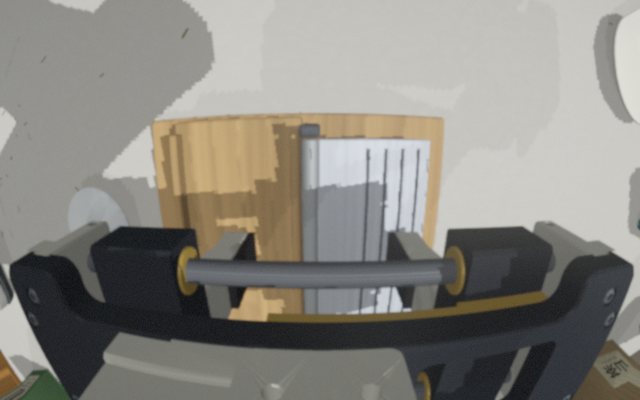

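Call:
{"op": "apply_moves", "data": {
  "deltas": [
    {"tx": 0,"ty": -0.004,"tz": 0,"turn": 0,"gripper": 0.074},
    {"tx": 0,"ty": -0.008,"tz": 0,"turn": 0,"gripper": 0.074},
    {"tx": 0,"ty": -0.012,"tz": 0,"turn": 0,"gripper": 0.074},
    {"tx": 0,"ty": -0.016,"tz": 0,"turn": 0,"gripper": 0.074},
    {"tx": 0,"ty": -0.02,"tz": 0,"turn": 0,"gripper": 0.074}
  ]
}}

```text
time_s: 8.6
tcp_pos: [0.5423, 0.0464, 0.0628]
eef_rot: [-90.0, -0.0, -7.8]
contact_force: [0.2, 0.3, -0.2]
gripper_width: 0.0737
```

Call:
{"op": "apply_moves", "data": {
  "deltas": [
    {"tx": 0,"ty": -0.02,"tz": 0,"turn": 0,"gripper": 0.074},
    {"tx": 0,"ty": -0.05,"tz": 0,"turn": 0,"gripper": 0.074},
    {"tx": 0,"ty": -0.09,"tz": 0,"turn": 0,"gripper": 0.074},
    {"tx": 0,"ty": -0.13,"tz": 0,"turn": 0,"gripper": 0.074},
    {"tx": 0,"ty": -0.13,"tz": 0,"turn": 0,"gripper": 0.074}
  ]
}}

```text
time_s: 9.1
tcp_pos: [0.5454, 0.0473, 0.1987]
eef_rot: [-89.8, -0.5, -7.8]
contact_force: [-0.6, 0.7, -0.3]
gripper_width: 0.0737
```

Run:
```python
from h import *
s=r.get_state(); print(todock(s["tcp_pos"]),s["contact_force"].round(1), s["joints"].round(1))
p,d=capture("side"); cv2.imwrite("pics/s8.png",cv2.resize(p[150:240,240:420],None,fx=4.4,fy=4.4,interpolation=cv2.INTER_CUBIC)[:,:,::-1])
p,d=capture("wrist"); cv2.imwrite("pics/w8.png",p[:,:,::-1])
```

```text
[-0.0771  0.0498  0.1987] [-0.6  0.7 -0.3] [ 2.550e+01  1.020e+01 -1.970e+01  1.000e-01 -5.950e+01 -1.234e+02]
```

View pics/s8.png

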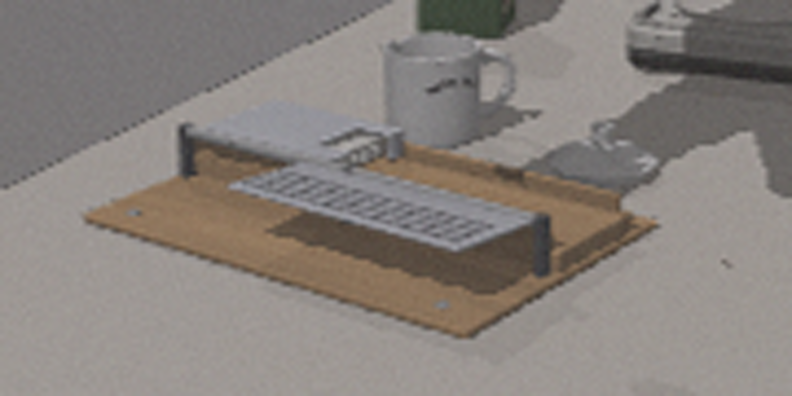

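View pics/w8.png

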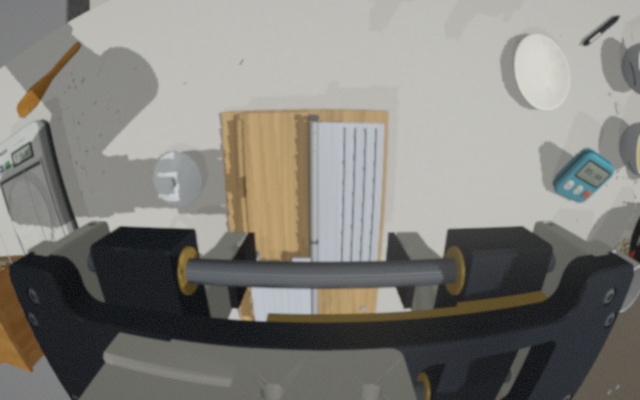

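Call:
{"op": "apply_moves", "data": {
  "deltas": [
    {"tx": 0.03,"ty": 0,"tz": 0,"turn": 0,"gripper": 0.074},
    {"tx": 0.07,"ty": 0,"tz": 0,"turn": 0,"gripper": 0.074},
    {"tx": 0.1,"ty": 0,"tz": 0,"turn": 0,"gripper": 0.074},
    {"tx": 0.11,"ty": 0,"tz": 0,"turn": 0,"gripper": 0.074},
    {"tx": 0.11,"ty": 0,"tz": 0,"turn": 0,"gripper": 0.074}
  ]
}}

```text
time_s: 9.7
tcp_pos: [0.6512, 0.0311, 0.19]
eef_rot: [-90.1, 0.2, -7.9]
contact_force: [-0.5, -0.2, 0.0]
gripper_width: 0.0736
```

Run:
```python
from h import *
s=r.get_state(); print(todock(s["tcp_pos"]))
p,d=capture("wrist"); np.savez("w9.npz",p=p,d=d,pos=s["tcp_pos"],rot=s["eef_rot"]); c=p[95:325,200:440]
cv2.imwrite("pics/w9.png",cv2.resize(c,None,fx=3,fy=2.6,interpolation=cv2.INTER_CUBIC)[:,:,::-1])
```

```text
[0.0299 0.0481 0.19  ]
```

View pics/w9.png

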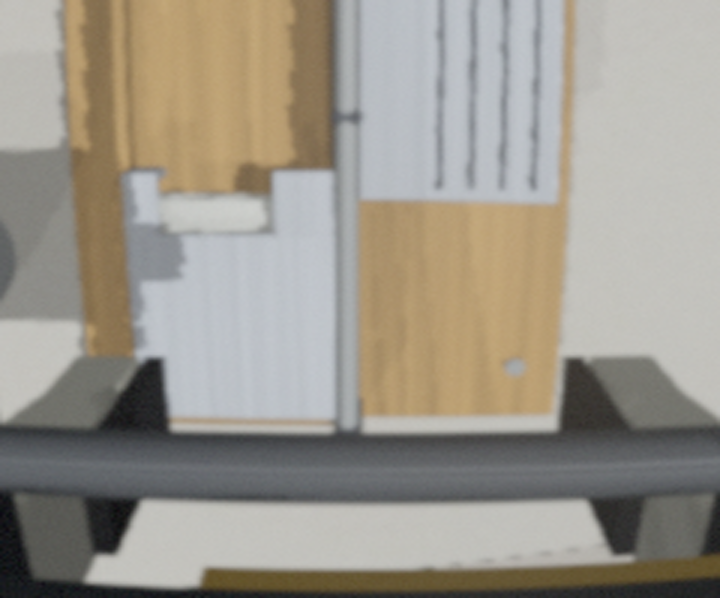

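Call:
{"op": "apply_moves", "data": {
  "deltas": [
    {"tx": -0.04,"ty": -0.01,"tz": -0.02,"turn": 0,"gripper": 0.074},
    {"tx": -0.07,"ty": -0.02,"tz": -0.06,"turn": 0,"gripper": 0.074},
    {"tx": -0.09,"ty": -0.03,"tz": -0.105,"turn": 0,"gripper": 0.074},
    {"tx": -0.11,"ty": -0.04,"tz": -0.15,"turn": 0,"gripper": 0.074},
    {"tx": -0.12,"ty": -0.04,"tz": -0.195,"turn": 0,"gripper": 0.074}
  ]
}}

```text
time_s: 10.25
tcp_pos: [0.5033, -0.1458, 0.2342]
eef_rot: [-90.0, -0.1, -7.7]
contact_force: [1.1, -1.7, 0.9]
gripper_width: 0.0743
```

Call:
{"op": "apply_moves", "data": {
  "deltas": [
    {"tx": -0.01,"ty": 0,"tz": -0.045,"turn": 0,"gripper": 0.074},
    {"tx": -0.02,"ty": 0,"tz": -0.09,"turn": 0,"gripper": 0.074},
    {"tx": -0.03,"ty": 0,"tz": -0.13,"turn": 0,"gripper": 0.074},
    {"tx": -0.03,"ty": 0,"tz": -0.13,"turn": 0,"gripper": 0.074}
  ]
}}

```text
time_s: 10.65
tcp_pos: [0.4552, -0.2725, 0.2324]
eef_rot: [-90.0, 0.0, -8.0]
contact_force: [0.8, -0.2, 0.1]
gripper_width: 0.074
```

Run:
```python
from h import *
s=r.get_state(); print(todock(s["tcp_pos"]),s["time_s"],s["contact_force"].round(1))
p,d=capture("top"); cv2.imwrite("pics/t9.png",cv2.resize(p[125:250,295:445],None,fx=5,fy=4.7,interpolation=cv2.INTER_CUBIC)[:,:,::-1]); np.savez("t9.npz",p=p,d=d)
for n in ["top0","t9"]:
    P=cloud(cam("top"),np.load(n+".npz")['d'])
    q=(P[...,:2]-O); X=q@EX; Y=q@EY; Z=P[...,2]
    m=(X>.03)&(X<.095)&(Y<.033)&(Y>-.028)&(Z>.03)&(Z<.09)
    print(n,m.sum(), np.arctan(np.polyfit(Y[m],Z[m],1)[0]), Z[m].mean())
    m=(X>-.13)&(X<.01)&(Y<.105)&(Y>.05)&(Z>.03)&(Z<.06); print(" plate",m.sum(),np.arctan(np.polyfit(Y[m],Z[m],1)[0]))
```

```text
[-0.123  -0.2793  0.2324] 10.65 [ 0.8 -0.2  0.1]
top0 506 0.0004387473424347743 0.036730858487882184
 plate 1049 0.09195027835334979
t9 508 -0.0027479438981886524 0.0366624313886275
 plate 1049 0.09143667770684373
```

View pics/t9.png

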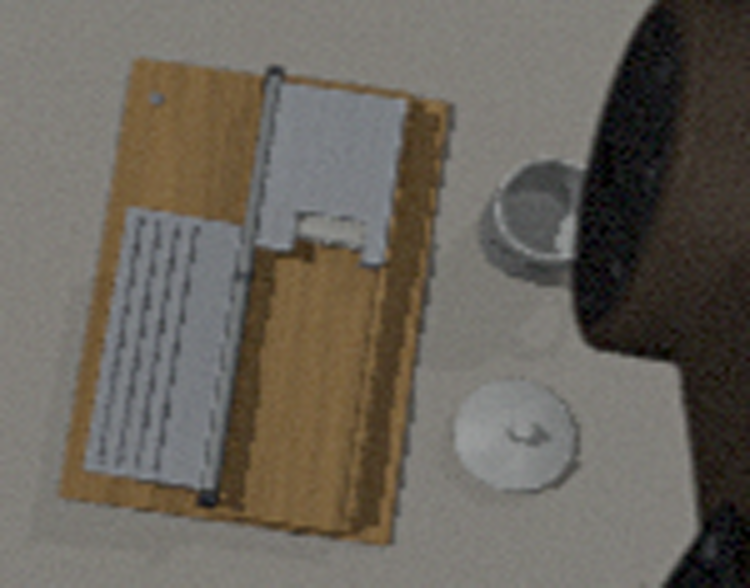

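Run:
```python
from h import *
f=np.load("w9.npz"); i=camera_info("wrist");T=i["tool_from_camera"];Rt=R.from_euler('xyz',f['rot'],degrees=True).as_matrix()
c=(i["K"],Rt@T[:3,:3],f['pos']+Rt@T[:3,3])
for a,b,z in [(175,196,.031),(260,196,.031),(300,170,.036),(140,171,.036)]: print(todock(onz(c,200+a/3,95+b/2.6,z,True)))
```

```text
[ 0.0103 -0.0146  0.031 ]
[0.0106 0.014  0.031 ]
[-0.      0.0277  0.036 ]
[-0.0004 -0.025   0.036 ]
```

Cards' trailing edge lies at dock x = 10.3–10.6 mm (home is 10.5), the flap is shut, and the arm is clear. Handing in.

```bash
python3 -c "
from plant import r
print(r.close_job())"
```

```text
the job is handed in; nothing more can be done
None
```

The card stack is in the dock against its back stop, and the flap is fully shut behind it. I handed the job in at about 10.7 s.

**What I did:** One fingertip held the thumb plate down, opening the flap to 0.346 rad by the top camera's depth. The other pushed the stack along the runway with about 3 N until the force rose to about 9 N at the back stop. I then backed the finger out with the plate still held, let the plate up slowly and moved the arm clear.

**Last checks:**
- **Cards:** the trailing edge measured dock x = 10.3 to 10.6 mm, against 10.5 mm when home. The stack is straight and past the tooth.
- **Flap:** its angle measured -0.003 rad and the thumb plate's slope 0.091 rad, the same as at the start within measurement error.
- **Cup, lid and saucer:** they look unmoved in the pictures. In the last top view the arm hid part of the cup, and I did not measure their positions.
- **Disagreements:** no check failed or disagreed with another.

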